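Unlock the spring-jaw board holder and hold its jaw open at the mark

TASK

Get the circuit-board holder ready to take a board: slide the green lock knob sideways all the way to its open end stop, then pull the orange grip of the spring-loaded jaw back until the jaw's yellow pointer stands in the red band on the scale, and keep it there. Finish while still holding the jaw open against its spring; do not let go. Leave the circuit board, the tin and the screwdriver lying where they are.

Things in the scene. Friction and masses are not known exactly. Their poses are not given: they have to be found in the camera images.
- holder: Board holder fixed to the desk: blue base plate 12 mm thick, x -120 to 105, y -65 to 155 mm in this frame; two rails along x, black fixed jaw at x 85 to 100 (top 55 mm), black end block at x -106 to -118 (top 34 mm). Origin: on the desk straight below the orange grip's shut position. -x (roughly towards the robot) is the way the jaw is pulled open, +y the way the lock slides open.
- jaw_grip (a point): Middle of the orange square grip post of the moving jaw, 58 mm above the desk: post 20 x 20 mm, sides along the holder's x and y, from the aluminium carriage (top 36 mm) up to 74 mm. The black upright jaw plate (100 mm wide, top 50 mm) stands 51 to 65 mm to the holder's +x of it and moves with it; the space beside the post is otherwise clear above 36 mm.
- jaw_pointer (a point): Tip of the yellow pointer of the moving jaw, at the holder's -y edge, 54 mm to the -y side of the grip post at the same x as its axis, 20 mm above the desk. It moves with the jaw.
- jaw (a joint): Opening of the moving jaw in m: 0 shut, growing as it is pulled along the holder's -x, stop at 0.085. A spring of 100 N/m pulls it shut: about 3 N when shut, 6.5 to 9 N at the mark. It snaps back when let go. While the lock is shut a steel bolt blocks it.
- mark: Red band on the white scale of the holder's base, 10 mm wide along the holder's x, 10 mm along y, 2 mm thick; origin at the centre of its underside, 12.5 mm above the desk, axes as the holder's. It lies 35 to 60 mm to the holder's -x of the shut pointer. The pointer stands in the band when its tip is within 5 mm of the band's centre, measured along the holder's x.
- lock_grip (a point): Middle of the green square lock knob, 46 mm above the desk: 18 x 18 mm, sides along the holder's x and y, from a black slide (top 24 mm) up to 60 mm. Shut, it is 22 mm -x and 100 mm +y of the holder's origin; it slides along the holder's +y. Beside it stay above 27 mm: a steel bolt (top 23 mm) runs from it to a lug on the jaw (top 26 mm); the carriage (top 36 mm) begins 65 mm to its -y.
- lock (a joint): Travel of the lock knob in m: 0 shut, 0.030 fully open at its end stop, growing along the holder's +y. It slides with about 1.5 N friction, has no spring and stays where it is left; starts somewhere from 0 to 0.006.
- board: Loose green circuit board with small components, 50 x 80 mm, 4 mm thick (parts up to 12 mm), lying to the holder's -y side. Origin at the centre of its underside. Leave alone.
- tin: Loose round aluminium rosin tin, 60 mm diameter, 18 mm high. Origin at the centre of its underside. Leave alone.
- screwdriver: Loose screwdriver lying on the desk behind the fixed jaw, along the holder's y. Leave alone.

How it is judged (in metres and radians):
On the way, in this order (a step that is already met when the one before it is completed fails the run):
1. the lock knob is at its open end stop (within 3 mm), the jaw still shut (value of joint lock above 0.027 m and value of joint jaw below 0.012 m), for 0.2 s.
2. the jaw is pulled out so that its pointer is in the red band (x of jaw_pointer in the frame of mark between -0.005 and 0.005 m), for 0.3 s.
At the end, for the whole second after the job is handed in: The lock is within 3 mm of its open stop; the jaw stands still with its pointer in the red band (within 5 mm of the band's centre) and is held there against its spring by the fingers alone (more than 3 N of contact force); the board, tin and screwdriver are within 20 mm of where they lay (all of step 2 and value of joint lock above 0.027 m and contact force between the fingers and jaw above 3 N and contact force between jaw and board below 0.1 N and contact force between jaw and tin below 0.1 N and contact force between jaw and screwdriver below 0.1 N and velocity of joint jaw between -0.01 and 0.01 m/s and distance of each of board, tin, screwdriver from where it was at the start of the episode below 0.02 m); the arm keeps its last pose, push and grip.
It fails at once if the board, the tin or the screwdriver is displaced by more than 20 mm (distance of any of board, tin, screwdriver from where it was at the start of the episode above 0.02 m).
It also fails if it takes over 45 s, if anything falls off the work surface, if the arm or the gripper's body presses on something with over 40 N, if the wrist force passes 120 N, or if a joint passes its speed limit or range.

ROBOT

A 6-joint arm with a two-finger parallel gripper is mounted at the origin on the work surface. World frame = base frame: x ahead of the robot, y to its left, z up, the work surface at z = 0. Lengths are in m, angles in degrees, forces in N, time in s.
With the tool pointing down it reaches from about 0.375 to 0.925 m from the base axis. Payload 5.7 kg.
Tool frame: the origin (TCP) lies midway between the tips of the shut fingers; the grasp point (between the pads) lies 19 mm behind it; z points along the fingers, x is the direction in which the jaws open and shut, and the axes are right-handed (so a half turn about z gives the same grasp; the last joint's range is limited). The gripper opens to 88 mm and grips with 3 to 60 N. Pads are 20 mm wide; open, the fingers measure 115 mm over their backs; the gripper's body (75 mm by 178 mm) begins 61 mm behind the grasp point.
Start: joints at [62.217, 20.558, 86.54, -0, 72.909, -6.595], TCP at [0.217, 0.559, 0.223] pointing down, gripper open.
Joint ranges: [-170.27, 170.27], [-57.76, 135], [12.27, 136.19], [-55.21, 235.2], [11.17, 155.16], [-170.74, 170.74]. Speed limits (degrees/s): [136.94, 136.94, 180, 180, 180, 180].

INTERFACE

Orientations are given as a 3x3 rotation matrix whose columns are the frame's x, y, z axes.
In Python, from cell import sense, grab_frame, close_job gives the robot as it stands. The module is installed in compiled form; this text tells all that it offers.
- The arm moves only by the shell command python3 -m creep 'ROWS' [OPENING]. ROWS is JSON, a list of rows, each a list of 2 entries, a list of its own where there are three numbers: the shift along the tool's x, y, z scaled (see below), then the turn about the tool's z scaled (see below). A call has exactly 10 rows; each row shifts and turns the commanded pose from where the row before left it, along the tool's axes as they then stand; what a row does not reach is not made up. The controller multiplies each number of a shift by 0.03 m and each number of a turn by 8 degrees. A row lasts 1/10 s, in which the tool goes at most 50 mm and 8.59 degrees, less where a joint would pass 70% of its speed; a pose out of reach is approached as far as the arm can. A call with a number of a shift or a turn outside -1 to 1 is refused whole. A call with a gripper value outside its range is refused whole. OPENING is the gripper's target within -1 to 1 (fully open at 1, half-way at 0, shut at -1), set as the call begins (- or left out, the last holds). The fingers move at their own pace and stop on an object; the grip force is fixed at half the most. Time passes only in rows, so rows that do not move let the fingers close, or fill a call up. It gives the time, the measured TCP pose, the force and the opening at its end, in the units of the state.
- sense(): the state, without advancing time (a new reading comes with each control period).
- grab_frame(name): name is "side" or "top" or "wrist"; returns a dict with "image" (400x640x3 uint8, blue, green, red), "depth" (400x640 float32, m along the optical axis (not along the pixel's ray), 0 where there is no reading), "K" (3x3 intrinsics, pixels), "R" (3x3) and "t" (3): a world point X has camera coordinates R X + t. Camera axes: x right, y down, z forward; pixel columns grow to the right and rows downward; lengths in m; the calibration is good to about 2 mm. A picture is of the moment at which its call begins.
- close_job(): hands the job in, once; it reports no verdict.
The state is a dict: "time_s": time; "joint_positions": joint angles; "qvel": joint speeds; "tau": joint torques, N m; "ee_pos": TCP position; "eef_rot": TCP orientation; "ft_force": force on the tool from outside, world axes, zero at the start; "torque": the same for the moment, N m; "width": opening from 0.0 (shut) to 1.0 (fully open).
Only numpy, scipy, OpenCV 4.12 (cv2) and the standard library are available. Lean on these libraries where they do the work, as an engineer would, in place of code of your own. Each camera call takes 0.05 s, during which the arm holds its last target.

## Working session

There is one attempt and no reset: what is moved stays moved. The work goes in short steps, Python scripts to look and compute and a shell command to move; the robot and the scene stay as the last step left them, time stands still between calls to the robot, and variables do not carry over. Pictures are saved under pics/ and viewed, and the job is handed in when it is done.

```bash
mkdir -p pics
python3 - <<'E'
from cell import sense, grab_frame
import cv2,numpy as np
s=sense()
print(s['time_s'],s['ee_pos'],s['eef_rot'],s['ft_force'],s['width'])
for n in ("top","side"):
    f=grab_frame(n); cv2.imwrite(f'pics/{n}0.png',f['image'])
    np.savez(f'{n}0.npz',**f)
E
```

```text
0.0 [0.21653364 0.55882985 0.22183024] [[ 3.61396898e-01  9.32411700e-01 -8.39120485e-04]
 [ 9.32410355e-01 -3.61397814e-01 -1.59702149e-03]
 [-1.79233783e-03 -2.05246015e-04 -9.99998373e-01]] [-0.22794129  0.72373647  0.35806106] 0.9985924389224173
```

View pics/top0.png

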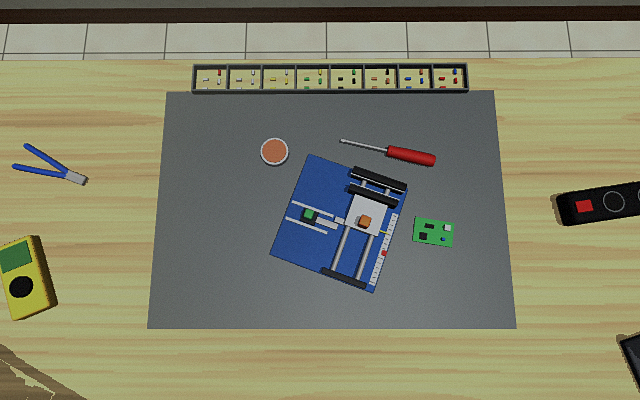

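View pics/side0.png

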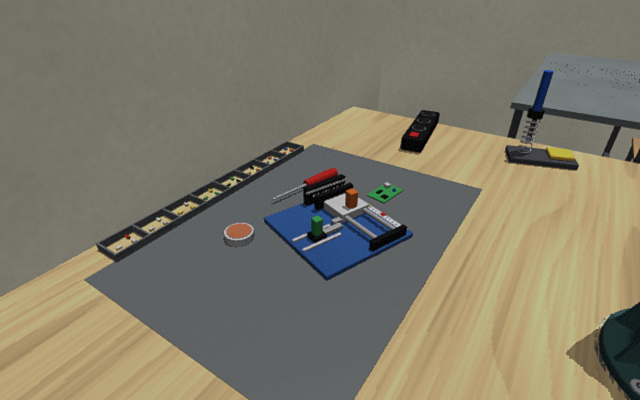

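Top view: orange grip at about (365,221), green knob (309,215), red band (384,253), holder turned about 20°. Next I locate these in the world frame.

```bash
cat > h.py <<'E'
import numpy as np,cv2
def pix(f,u,v,z):
    d=np.linalg.inv(f['K'])@np.stack([u,v,np.ones_like(u)]).astype(float)
    R=f['R'];c=-R.T@f['t'];w=R.T@d
    s=(z-c[2])/w[2]
    return (c[:,None]+w*s).T
def cloud(f):
    v,u=np.mgrid[0:400,0:640]; d=f['depth']
    p=np.linalg.inv(f['K'])@np.stack([u.ravel(),v.ravel(),np.ones(u.size)])*d.ravel()
    return (f['R'].T@(p-f['t'].reshape(3,1))).T.reshape(400,640,3)
E
python3 - <<'E'
from h import *
f=np.load('top0.npz');im=f['image'];hsv=cv2.cvtColor(im,cv2.COLOR_BGR2HSV);P=cloud(f)
c=-f['R'].T@f['t'];print('cam',c,f['K'][0])
H,S,V=[hsv[...,i].astype(int) for i in range(3)]
ro=np.zeros((400,640),bool);ro[150:300,265:412]=1
blue=ro&(H>100)&(H<125)&(S>120)
v,u=np.nonzero(blue);w=pix(f,u,v,0.012)
r=cv2.minAreaRect(w[:,:2].astype(np.float32));print('blue',r,cv2.boxPoints(r))
for n,m,z in(('orange',(H>5)&(H<20)&(S>120),.074),('green',(H>45)&(H<85)&(S>100),.060),('red',((H<5)|(H>172))&(S>120),.0145),('yellow',(H>22)&(H<38)&(S>100),.02)):
    m=m&ro;v,u=np.nonzero(m)
    print(n,len(u),u.min(),u.max(),v.min(),v.max(),pix(f,u,v,z).mean(0), np.median(P[m],0),P[m][:,2].max())
    if n in('orange','green'):
        t=m&(P[...,2]>z-.008); v,u=np.nonzero(t);print('  top',len(u),pix(f,u,v,z).mean(0))
cv2.imwrite('pics/crop0.png',cv2.resize(im[150:300,265:415],None,fx=4,fy=4,interpolation=cv2.INTER_NEAREST))
E
```

```text
cam [0.47169416 0.01595284 0.79901313] [391.72045304   0.         319.60986536]
blue ((0.5797934532165527, -0.01815222203731537), (0.21804969012737274, 0.22377711534500122), 69.67811584472656) [[ 0.43700558 -0.08153276]
 [ 0.646854   -0.15924917]
 [ 0.7225813   0.04522832]
 [ 0.5127329   0.12294473]]
orange 341 265 405 150 228 [0.65411804 0.04531778 0.074     ] [0.71005116 0.10397576 0.01934438] 0.0758192639045996
  top 106 [ 0.57101164 -0.06266751  0.074     ]
green 106 303 406 176 220 [0.59292383 0.02061821 0.06      ] [0.58786608 0.04069443 0.058777  ] 0.06251852926865732
  top 85 [0.58855633 0.03655931 0.06      ]
red 286 352 411 150 255 [ 0.68930384 -0.13727166  0.0145    ] [ 0.7145059  -0.14155436  0.02187607] 0.7990131272508141
yellow 20 350 405 180 286 [ 0.56748883 -0.10295334  0.02      ] [ 0.55728986 -0.10421052  0.02194777] 0.05345898634092462
```

View pics/crop0.png

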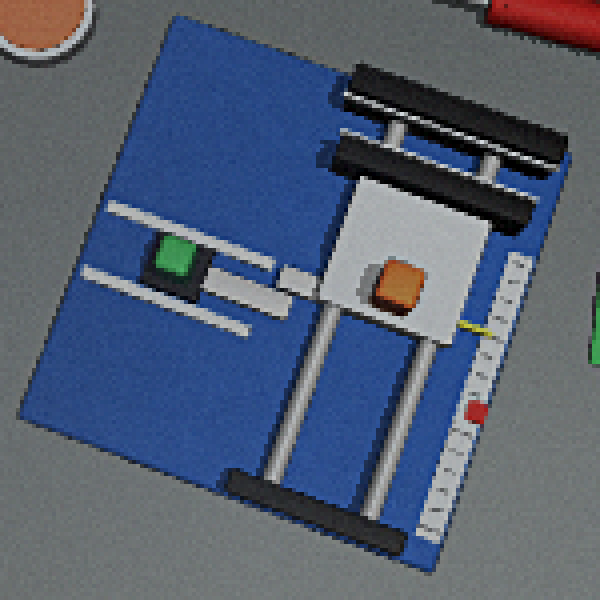

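```bash
cat >> h.py <<'E'
th=np.deg2rad(-20.3); ex=np.array([np.cos(th),np.sin(th)]); ey=np.array([-np.sin(th),np.cos(th)]); O=np.array([.5712,-.0629])
def loc(p): p=np.atleast_2d(p)[:,:2]-O; return np.c_[p@ex,p@ey]*1000
def tool(s,target):  # shift in move units from the tool to target xyz
    return s['eef_rot'].T@(np.array(target)-s['ee_pos'])/0.03
def world(x,y,z): return np.r_[O+ex*x/1000+ey*y/1000,z/1000]
E
python3 - <<'E'
from h import *
from cell import sense
f=np.load('top0.npz');im=f['image'];hsv=cv2.cvtColor(im,cv2.COLOR_BGR2HSV)
H,S,V=[hsv[...,i].astype(int) for i in range(3)]
def comp(m,box,z,n):
    r=np.zeros_like(m);r[box[0]:box[1],box[2]:box[3]]=1;m=m&r;v,u=np.nonzero(m);l=loc(pix(f,u,v,z));print(n,len(u),u.mean(),v.mean(),l.mean(0),l.min(0),l.max(0))
comp(((H<6)|(H>172))&(S>120),(240,265,370,400),.0145,'red')
comp((H>20)&(H<38)&(S>90),(225,238,376,392),.020,'yel')
comp((H>45)&(H<85)&(S>100)&(V>130),(205,225,300,320),.060,'green bright')
comp((H>45)&(H<85)&(S>100),(205,225,300,320),.060,'green')
comp((H>5)&(H<20)&(S>120)&(V>195),(210,232,352,378),.074,'orange bright')
comp((H>5)&(H<20)&(S>120),(210,232,352,378),.074,'orange')
s=sense();R=s['eef_rot'];print('yaw',np.degrees(np.arctan2(R[1,0],R[0,0])),'toolx should be 69.7')
print(tool(s,world(-20,100,100)),tool(s,world(-20,100,31)))
E
```

```text
red 27 383.5925925925926 252.5185185185185 [-37.70644269 -58.96056142] [-42.73762229 -63.7318973 ] [-32.72492864 -54.43244156]
yel 16 383.5 231.75 [  0.52352199 -45.15459834] [ -1.3265528  -53.09101889] [  2.28595722 -37.5214016 ]
green bright 55 308.4727272727273 213.47272727272727 [-21.9641953  104.37916119] [-29.11912434  97.4714516 ] [-14.51116686 111.60171271]
green 90 308.6333333333333 213.83333333333334 [-22.50666284 103.84874717] [-32.05377435  94.56893734] [-13.35868213 113.39419688]<stdin>:6: RuntimeWarning: Mean of empty slice.
  ret = ret.dtype.type(ret / rcount)
  ret = um.true_divide(
Traceback (most recent call last):
ValueError: zero-size array to reduction operation minimum which has no identity
```

Run:
```python
from h import *
from cell import sense
s=sense();R=s['eef_rot'];print('yaw',np.degrees(np.arctan2(R[1,0],R[0,0])))
print(tool(s,world(-22,104,100)),tool(s,world(-22,104,32)))
```

```text
yaw 68.81075432715606
[-11.591452    17.72715281   4.07858573] [-11.58782536  17.72765024   6.34524944]
```

```bash
python3 -m creep '[[[-0.6,0.9,0],0],[[-0.6,0.9,0],0],[[-0.6,0.9,0],0],[[-0.6,0.9,0],0],[[-0.6,0.9,0],0],[[-0.6,0.9,0],0],[[-0.6,0.9,0],0],[[-0.6,0.9,0],0],[[-0.6,0.9,0],0],[[-0.6,0.9,0],0]]' 1
python3 -m creep '[[[-0.6,0.9,0.2],0],[[-0.6,0.9,0.3],0],[[-0.6,0.9,0.3],0],[[-0.6,0.9,0.3],0],[[-0.6,0.9,0.3],0],[[-0.6,0.9,0.3],0],[[-0.6,0.9,0.3],0],[[-0.6,0.9,0.3],0],[[-0.6,0.9,0.3],0],[[0,0.4,0],-0.11]]' 0.6
python3 - <<'E'
from h import *
from cell import sense
s=sense();R=s['eef_rot'];print('yaw',np.degrees(np.arctan2(R[1,0],R[0,0])),s['time_s'],s['ft_force'],s['width'],loc(s['ee_pos']),s['ee_pos'][2])
print(tool(s,world(-22,104,32)))
E
```

```text
time_s: 1.1
ee_pos: [0.4039, 0.2927, 0.2224]
eef_rot: [[0.361, 0.932, -0.001], [0.932, -0.361, -0.0], [-0.001, -0.0, -1.0]]
ft_force: [-0.2, 0.5, 1.0]
width: 0.998
time_s: 2.1
ee_pos: [0.5831, 0.0481, 0.1431]
eef_rot: [[0.349, 0.937, -0.002], [0.937, -0.349, -0.001], [-0.002, -0.002, -1.0]]
ft_force: [-0.7, 0.9, -0.7]
width: 0.797
yaw 69.57404423672095 2.1 [-0.73396568  0.91576408 -0.68227204] 0.7967658350380371 [[-27.36117514 108.25730324]] 0.14314779241565684
[-0.1357621   0.18531845  3.70483194]
```

```bash
python3 -m creep '[[[0,0,0],0],[[0,0,0],0],[[0,0,0.3],0],[[0,0,0.3],0],[[0,0,0.3],0],[[0,0,0.2],0],[[0,0,0],0],[[0,0,0],0],[[0,0,0],0],[[0,0,0],0]]'
python3 - <<'E'
from h import *
from cell import sense,grab_frame
s=sense();R=s['eef_rot'];print('yaw',np.degrees(np.arctan2(R[1,0],R[0,0])),s['time_s'],s['ft_force'],s['width'],loc(s['ee_pos']),s['ee_pos'][2])
print(tool(s,world(-22,104,32)))
for n in('wrist','side'): cv2.imwrite(f'pics/{n}1.png',grab_frame(n)['image'])
E
```

```text
time_s: 3.1
ee_pos: [0.5831, 0.0507, 0.112]
eef_rot: [[0.347, 0.938, 0.001], [0.938, -0.347, -0.0], [0.0, 0.001, -1.0]]
ft_force: [-0.5, -0.9, -0.5]
width: 0.803
yaw 69.68581387099454 3.1 [-0.47549002 -0.89086139 -0.5181601 ] 0.8031627826325817 [[-28.23255225 110.69220351]] 0.11204109997203343
[-0.22345491  0.2057597   2.66815911]
```

View pics/wrist1.png

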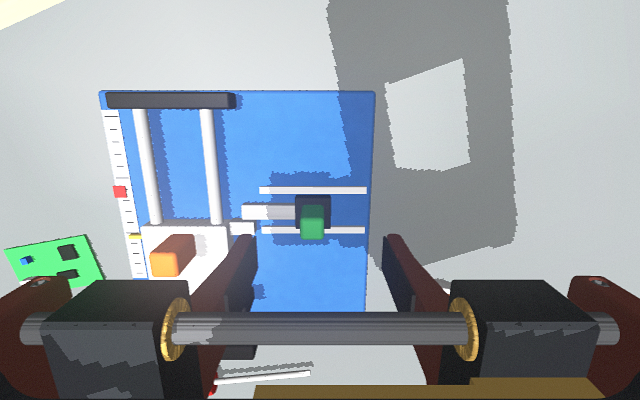

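View pics/side1.png

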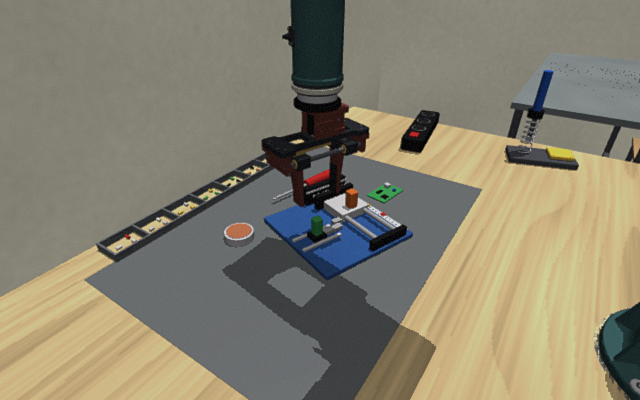

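```bash
python3 -m creep '[[[-0.22,0.2,0.1],0],[[0,0,0.2],0],[[0,0,0.3],0],[[0,0,0.3],0],[[0,0,0.2],0],[[0,0,0],0],[[0,0,0],0],[[0,0,0],0],[[0,0,0],0],[[0,0,0],0]]'
python3 - <<'E'
from h import *
from cell import sense,grab_frame
s=sense();print(s['time_s'],s['ft_force'],loc(s['ee_pos']),s['ee_pos'][2])
print(tool(s,world(-22,104,32)))
f=grab_frame('wrist');cv2.imwrite('pics/wrist2.png',f['image'])
hsv=cv2.cvtColor(f['image'],cv2.COLOR_BGR2HSV);P=cloud(f)
m=(abs(hsv[...,0].astype(int)-65)<20)&(hsv[...,1]>100)&(P[...,2]>.04)&(P[...,2]<.07)
p=P[m];l=loc(p);print(len(p),l.min(0),l.max(0),np.median(l,0))
t=p[:,2]>.056;print(l[t].min(0),l[t].max(0),l[t].mean(0))
E
```

```text
time_s: 4.2
ee_pos: [0.5863, 0.0425, 0.079]
eef_rot: [[0.347, 0.938, 0.001], [0.938, -0.347, -0.0], [0.0, 0.001, -1.0]]
ft_force: [-0.7, 0.2, -0.5]
width: 0.799
4.2 [-0.72515045  0.20812895 -0.4785284 ] [[-22.36584381 104.12204206]] 0.07900930291556867
[-0.00423892  0.01117301  1.56698393]
948 [-30.68869771  95.22636103] [-13.00555829 112.84150578] [-25.37736084 104.11127   ]
[-30.68869771  95.22636103] [-13.00555829 112.84150578] [-22.60914013 103.88265198]
```

View pics/wrist2.png

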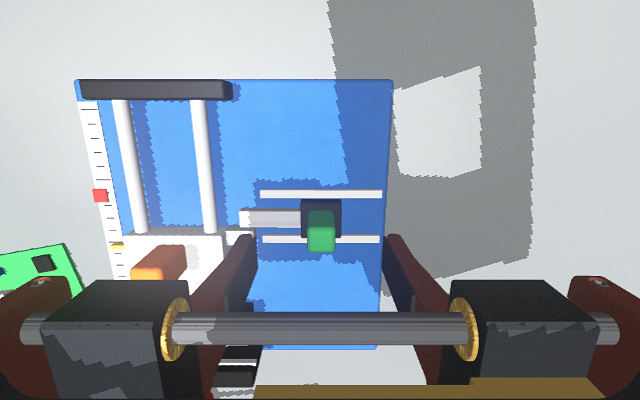

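The wrist view puts the knob at local (-22,104), and it shows up midway between the fingers at (321,232). I'll descend and close.

```bash
python3 -m creep '[[[0,0,0.2],0],[[0,0,0.3],0],[[0,0,0.3],0],[[0,0,0.3],0],[[0,0,0.3],0],[[0,0,0.1],0],[[0,0,0],0],[[0,0,0],0],[[0,0,0],0],[[0,0,0],0]]'
python3 -m creep '[[[0,0,0],0],[[0,0,0],0],[[0,0,0],0],[[0,0,0],0],[[0,0,0],0],[[0,0,0],0],[[0,0,0],0],[[0,0,0],0],[[0,0,0],0],[[0,0,0],0]]' -1
```

```text
time_s: 5.25
ee_pos: [0.5865, 0.0425, 0.0341]
eef_rot: [[0.347, 0.938, 0.001], [0.938, -0.347, -0.0], [0.0, 0.001, -1.0]]
ft_force: [-0.1, 0.6, -0.1]
width: 0.804
time_s: 6.25
ee_pos: [0.5861, 0.0426, 0.0337]
eef_rot: [[0.347, 0.938, -0.0], [0.938, -0.347, 0.0], [0.0, -0.0, -1.0]]
ft_force: [0.9, 1.0, -0.2]
width: 0.202
```

```bash
python3 -m creep '[[[0.1,0,0],0],[[0.1,0,0],0],[[0.15,0,0],0],[[0.15,0,0],0],[[0.15,0,0],0],[[0.1,0,0],0],[[0.1,0,0],0],[[0.05,0,0],0],[[0,0,0],0],[[0,0,0],0]]'
python3 - <<'E'
from h import *
from cell import sense
s=sense();print(loc(s['ee_pos']),s['ft_force'])
E
```

```text
time_s: 7.25
ee_pos: [0.5952, 0.0671, 0.0336]
eef_rot: [[0.347, 0.938, -0.001], [0.938, -0.347, -0.001], [-0.001, -0.0, -1.0]]
ft_force: [-1.1, -5.3, -0.4]
width: 0.203
[[-22.58530671 130.21321974]] [-1.10582759 -5.25068615 -0.35935929]
```

```bash
python3 -m creep '[[[0.05,0,0],0],[[0.05,0,0],0],[[0,0,0],0],[[0,0,0],0],[[0,0,0],0],[[0,0,0],0],[[0,0,0],0],[[0,0,0],0],[[0,0,0],0],[[0,0,0],0]]'
python3 - <<'E'
from h import *
from cell import sense
s=sense();print(loc(s['ee_pos']),s['ft_force'])
E
```

```text
time_s: 8.25
ee_pos: [0.5952, 0.0672, 0.0334]
eef_rot: [[0.346, 0.938, -0.003], [0.938, -0.346, -0.005], [-0.005, -0.001, -1.0]]
ft_force: [-2.7, -15.7, 1.0]
width: 0.2
[[-22.64770702 130.37220723]] [ -2.6854503  -15.72892969   0.97745508]
```

```bash
python3 -m creep '[[[-0.1,0,0],0],[[0,0,0],0],[[0,0,0],0],[[0,0,0],0],[[0,0,0],0],[[0,0,-0.2],0],[[0,0,-0.4],0],[[0,0,-0.6],0],[[0,0,-0.6],0],[[0,0,-0.5],0]]' 0.3
python3 -m creep '[[[-0.3,0,-0.1],0],[[-0.5,0.1,0],0],[[-0.6,0.1,0],0],[[-0.7,0.2,0],0],[[-0.7,0.2,0],0],[[-0.7,0.1,0],0],[[-0.5,0.05,0],0],[[-0.3,0,0],0],[[0,0,0],0],[[0,0,0],0]]'
python3 - <<'E'
from h import *
from cell import sense,grab_frame
s=sense();print(s['time_s'],s['ft_force'],s['width'],loc(s['ee_pos']),s['ee_pos'][2])
print(tool(s,world(0,0,41)))
f=grab_frame('wrist');cv2.imwrite('pics/wrist3.png',f['image'])
hsv=cv2.cvtColor(f['image'],cv2.COLOR_BGR2HSV);P=cloud(f)
for n,c in(('green',65),('orange',12)):
    m=(abs(hsv[...,0].astype(int)-c)<(20 if c>50 else 7))&(hsv[...,1]>100)&(P[...,2]>.04)&(P[...,2]<.08)
    p=P[m];l=loc(p)
    if len(p):print(n,len(p),l.min(0),l.max(0),np.median(l,0))
E
```

```text
time_s: 9.25
ee_pos: [0.596, 0.0679, 0.1047]
eef_rot: [[0.347, 0.938, 0.002], [0.938, -0.347, -0.0], [0.001, 0.002, -1.0]]
ft_force: [0.6, -0.4, -0.3]
width: 0.655
time_s: 10.25
ee_pos: [0.5715, -0.0608, 0.1055]
eef_rot: [[0.347, 0.938, -0.0], [0.938, -0.347, 0.0], [0.0, -0.0, -1.0]]
ft_force: [-0.1, -0.3, 0.3]
width: 0.653
10.25 [-0.09016434 -0.30350321  0.28846662] 0.6533543022882864 [[-0.41074118  2.10463813]] 0.10550445616429849
[-0.07053463  0.0147701   2.15012897]
green 971 [-30.42430969 119.2976282 ] [-12.27771028 137.05232028] [-22.9422227  125.02309021]
orange 875 [ -9.71661067 -10.58150181] [9.69631269 8.22851013] [-1.77731963 -1.07007465]
```

View pics/wrist3.png

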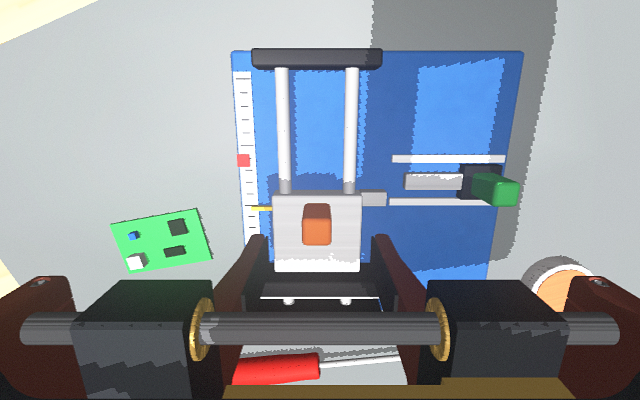

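Run:
```python
from h import *
from cell import grab_frame
for n in('top','side'):
    f=grab_frame(n);im=f['image'];cv2.imwrite(f'pics/{n}4.png',im)
    hsv=cv2.cvtColor(im,cv2.COLOR_BGR2HSV);P=cloud(f)
    m=(abs(hsv[...,0].astype(int)-65)<20)&(hsv[...,1]>100)&(P[...,2]>.03)&(P[...,2]<.07)
    l=loc(P[m]);k=(abs(l[:,0]+22)<20)&(l[:,1]>80)&(l[:,1]<150);l=l[k]
    if n=='top':
        v,u=np.nonzero(m);q=loc(pix(f,u,v,.06))[k];b=(hsv[...,2][m]>130)[k];print('top plane',q[b].min(0),q[b].max(0),q[b].mean(0),q.mean(0),len(q),b.sum())
    print(n,len(l),l.min(0),l.max(0),l.mean(0))
f=np.load('top0.npz')
```

```text
top plane [-27.04919339 124.15054354] [-26.21488271 132.01613919] [-26.71290073 127.37006368] [-23.48546625 128.75408752] 92 3
top 92 [-30.71867878 121.09549307] [-13.234457   138.43600588] [-23.06685867 129.14699437]
side 182 [-31.03479775 121.30353851] [-12.24659953 139.73146513] [-25.16078841 132.61114881]
```

View pics/top4.png

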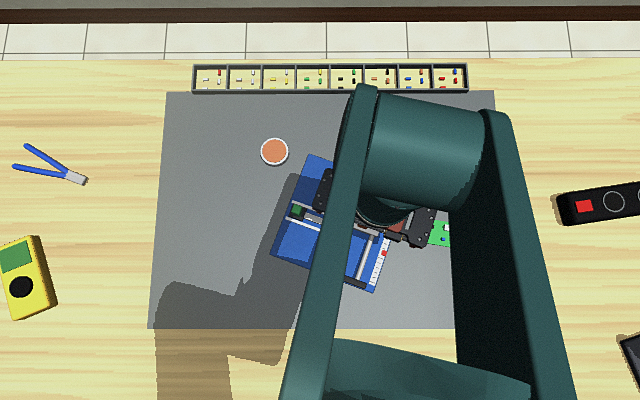

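Top (121.1–138.4 along the slide) and side views put the knob at about 130, so it is at the stop. Next, the jaw grip.

```bash
python3 -m creep '[[[-0.07,0,0.2],0],[[0,0,0.4],0],[[0,0,0.5],0],[[0,0,0.5],0],[[0,0,0.4],0],[[0,0,0.15],0],[[0,0,0],0],[[0,0,0],0],[[0,0,0],0],[[0,0,0],0]]'
python3 -m creep '[[[0,0,0],0],[[0,0,0],0],[[0,0,0],0],[[0,0,0],0],[[0,0,0],0],[[0,0,0],0],[[0,0,0],0],[[0,0,0],0],[[0,0,0],0],[[0,0,0],0]]' -1
python3 - <<'E'
from h import *
from cell import sense
s=sense();print(loc(s['ee_pos']),s['ft_force'])
E
```

```text
time_s: 11.4
ee_pos: [0.5715, -0.0631, 0.0418]
eef_rot: [[0.347, 0.938, 0.001], [0.938, -0.347, -0.0], [0.0, 0.001, -1.0]]
ft_force: [0.2, 0.3, -0.1]
width: 0.652
time_s: 12.4
ee_pos: [0.5711, -0.0628, 0.0412]
eef_rot: [[0.347, 0.938, 0.0], [0.938, -0.347, 0.0], [0.0, -0.0, -1.0]]
ft_force: [0.6, 2.5, 0.8]
width: 0.226
[[-0.12864331  0.06855493]] [0.63732232 2.46081874 0.81773082]
```

```bash
python3 -m creep '[[[0,-0.1,0],0],[[0,-0.15,0],0],[[0,-0.2,0],0],[[0,-0.2,0],0],[[0,-0.2,0],0],[[0,-0.2,0],0],[[0,-0.15,0],0],[[0,-0.07,0],0],[[0,0,0],0],[[0,0,0],0]]'
python3 - <<'E'
from h import *
from cell import sense,grab_frame
s=sense();print(loc(s['ee_pos']),s['ft_force'])
for n in('top','wrist','side'):
    f=grab_frame(n);im=f['image'];cv2.imwrite(f'pics/{n}5.png',im)
    hsv=cv2.cvtColor(im,cv2.COLOR_BGR2HSV);P=cloud(f);H=hsv[...,0].astype(int);S=hsv[...,1]
    L=loc(P.reshape(-1,3)).reshape(400,640,2);z=P[...,2]
    ro=(abs(L[...,0]+30)<60)&(abs(L[...,1]+52)<16)&(z>.005)&(z<.03)
    for c,m in(('red',((H<6)|(H>172))&(S>120)),('yel',(H>20)&(H<38)&(S>90))):
        m=m&ro;l=L[m]
        if len(l):print(n,c,len(l),l.mean(0),l.min(0),l.max(0))
E
```

```text
time_s: 13.4
ee_pos: [0.5367, -0.05, 0.0412]
eef_rot: [[0.347, 0.938, 0.003], [0.938, -0.347, -0.001], [0.0, 0.003, -1.0]]
ft_force: [6.9, 0.3, -7.3]
width: 0.226
[[-36.79281976   0.1078419 ]] [ 6.93975671  0.27928486 -7.25103085]
wrist red 204 [-37.92363337 -60.57569922] [-42.78600883 -65.30023682] [-32.74528311 -55.18265862]
wrist yel 143 [-36.08906085 -46.9116715 ] [-37.8014859 -54.8503181] [-34.17993071 -38.15474252]
side red 10 [-37.0581228  -59.88312476] [-40.81769317 -64.14784324] [-32.68072896 -53.67974153]
side yel 2 [-35.97240789 -51.0727842 ] [-36.83311319 -51.84028038] [-35.1117026  -50.30528801]
```

View pics/wrist5.png

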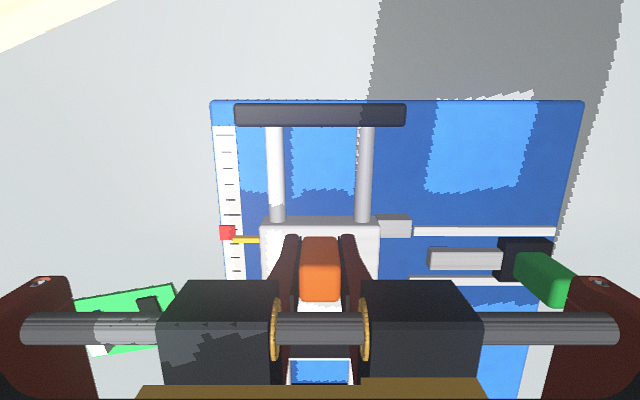

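Run:
```python
import cv2
a=cv2.imread('pics/top5.png')[200:300,300:420];b=cv2.imread('pics/side5.png')[150:290,260:430]
cv2.imwrite('pics/c5.png',cv2.hconcat([cv2.resize(a,(390,400),interpolation=0),cv2.resize(b,(400,400),interpolation=0)]))
```

```text
(no output)
```

View pics/c5.png

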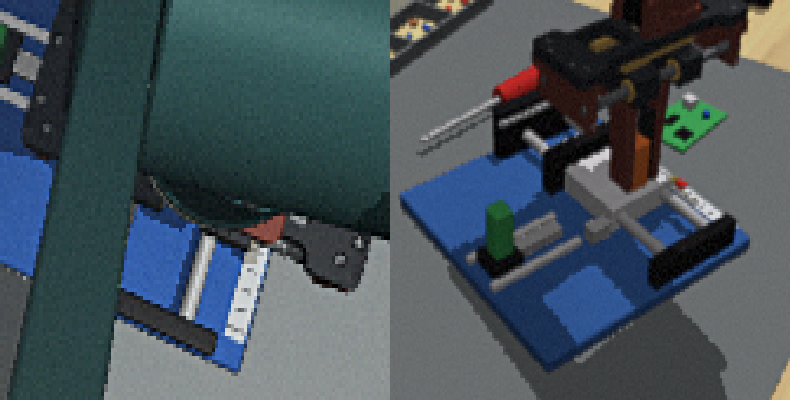

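The wrist view shows the pointer tip (235,239) inside the red band (228,232), about 1.8 mm short of its centre. I'll nudge it and check that it stays put.

```bash
python3 -m creep '[[[0,-0.06,0],0],[[0,0,0],0],[[0,0,0],0],[[0,0,0],0],[[0,0,0],0],[[0,0,0],0],[[0,0,0],0],[[0,0,0],0],[[0,0,0],0],[[0,0,0],0]]'
cat > chk.py <<'E'
from h import *
from cell import sense,grab_frame
s=sense();print(s['time_s'],loc(s['ee_pos']),s['ft_force'],s['width'],np.abs(s['qvel']).max())
f=grab_frame('wrist');im=f['image'];cv2.imwrite('pics/wrist_%d.png'%(s['time_s']*100),im)
hsv=cv2.cvtColor(im,cv2.COLOR_BGR2HSV);P=cloud(f);H=hsv[...,0].astype(int);S=hsv[...,1]
L=loc(P.reshape(-1,3)).reshape(400,640,2);z=P[...,2]
ro=(abs(L[...,0]+30)<60)&(abs(L[...,1]+52)<16)&(z>.005)&(z<.03)
for c,m in(('red',((H<6)|(H>172))&(S>120)),('yel',(H>20)&(H<38)&(S>90))):
    l=L[m&ro];print(c,len(l),l.mean(0),l.min(0),l.max(0))
E
python3 chk.py
python3 -m creep '[[[0,0,0],0],[[0,0,0],0],[[0,0,0],0],[[0,0,0],0],[[0,0,0],0],[[0,0,0],0],[[0,0,0],0],[[0,0,0],0],[[0,0,0],0],[[0,0,0],0]]'
python3 chk.py
```

```text
time_s: 14.55
ee_pos: [0.5352, -0.0495, 0.0412]
eef_rot: [[0.347, 0.938, 0.003], [0.938, -0.347, -0.001], [0.0, 0.003, -1.0]]
ft_force: [6.6, 0.3, -8.4]
width: 0.228
14.55 [[-38.40708611   0.10213035]] [ 6.59075516  0.28082698 -8.43758591] 0.2276177803229734 0.046851075525854755
red 206 [-38.01407477 -60.71355703] [-42.75052387 -65.52369836] [-32.47639014 -55.53770786]
yel 140 [-37.73214893 -46.89336539] [-39.68327858 -54.77629996] [-35.91589772 -38.09789244]
time_s: 15.6
ee_pos: [0.5352, -0.0495, 0.0412]
eef_rot: [[0.347, 0.938, 0.003], [0.938, -0.347, -0.001], [0.0, 0.003, -1.0]]
ft_force: [7.0, 0.5, -7.1]
width: 0.225
15.6 [[-38.39911705   0.11551257]] [ 7.04328894  0.46631428 -7.13677589] 0.2247833993497153 0.0842097146699811
red 207 [-37.96360666 -60.73764363] [-42.89585351 -65.25812986] [-32.39990797 -55.35509703]
yel 143 [-37.78590092 -46.89010666] [-39.4310368  -54.61648122] [-35.66043368 -38.19151375]
```

The pointer is within 0.3 mm of the band centre and stayed there for a second. Handing in.

```bash
python3 -c "
from cell import close_job
print(close_job())"
```

```text
the job is handed in; nothing more can be done
None
```

I gripped the green lock knob and slid it to its open stop, then gripped the orange post and pulled the jaw back about 38 mm. I handed the job in at about 15.6 s, still holding the jaw against its spring; no verdict was reported.

- **Pointer:** in the wrist camera it stands about 0.2 mm from the red band's centre. It held there over the last second, with no measurable slip in the grip. The spring's pull on the wrist reads about 7 N.
- **Lock:** when I pushed the knob, the arm stopped moving while the force rose to about 16 N. That put the knob about 30 mm from shut. The top and side cameras agreed with that, at about 29.8 and 30.5 mm. One wrist-camera estimate disagreed, at about 28.2 mm, still above the required 27 mm. I did not measure the lock again after pulling the jaw.
- **Other readings:** the wrist also showed about 7–8 N vertically while I held the jaw, well under the limits; I did not look into why.
- **Board, tin and screwdriver:** I never touched them, and nothing looked moved in the pictures. I did not measure their positions at the end.

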